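# Tip the drying tray so the orange mug lid turns over

### The job

The underside of the orange mug lid is still wet. Push the black bar of the drying tray that holds it all the way over, away from you, so that the lid slides down and tumbles onto its other face, white side up, in the second half of that tray. Do not touch the lid itself, and leave the green lid in the other tray lying as it is.

Things in the scene. Friction and masses are not known exactly. Their poses are not given: they have to be found in the camera images.
- orange_lid: hard silicone mug lid, a flat disc 70 mm across and 8 mm thick, orange on one face, white on the other. Origin at the centre of the white face, z axis out of the orange face. Starts orange side up, loose in the level near half of one of two alike tip-over drying trays, each fixed on a 210 x 124 mm wooden base.
- green_lid: the same lid in green and white, lying in the other tray; bystander, to be left alone. Origin and axes as for the orange lid.
- orange_tray (a joint): angle of the orange lid's tray: 0 at the start, 1.885 rad when tipped fully over to its far stop. A slate-blue V of two slatted halves (104 long, 84 wide, side walls 22 mm) at 72 degrees on a level hinge 32 mm above the shelf: at 0 the near half is level and the far half leans back over it; at 1.885 the mirror picture, far half level. Stiff hinge, stays where left, 2 to 5 N at the bar.
- orange_bar (a point): centre of the black bar (12 mm thick, 92 long, level, parallel to the hinge) across that tray on two arms, 125 from the hinge line, turning with it. At the start 105 mm above the shelf, hinge line 101 ahead of it and 73.5 below; at the far stop 101 beyond the hinge, 105 high. Axes at the start: x the level way to push it, y along the bar, z up. Push on its near side, fingertips 10 to 25 below its centre.
Things that resemble listed ones, but are neither listed nor needed, are in the scene too. Leave any yellow look-alike of the part that bears orange_tray alone.

How it is judged:
By the outcome, as a careful person would: the job done as asked, in the order asked, and still so for the second after the job is handed in, with the robot touching nothing.
It also fails if it takes over 40 s, if anything falls off the work surface, if the arm or the gripper's body presses on something with over 40 N, if the wrist force passes 120 N, or if a joint passes its speed limit or range.

### The arm

A 6-joint arm with a two-finger parallel gripper is mounted at the origin on the work surface. World frame = base frame: x ahead of the robot, y to its left, z up, the work surface at z = 0. Lengths are in m, angles in rad, forces in N, time in s.
With the tool pointing down it reaches from about 0.35 to 0.875 m from the base axis. Payload 15.5 kg.
Tool frame: the origin (TCP) lies at the very end of the fingers, on their centre line; the grasp point (between the pads) lies 19 mm behind it (manip.tcp_to_grasp is the distance from the TCP to the grasp point, in m); z points along the fingers, y is the line along which they close (so a half turn about z gives the same grasp; the last joint's range is limited). The gripper opens to 85 mm and grips with 20 to 120 N. Pads are 22 mm wide; open, the fingers measure 114 mm over their backs; the gripper's body (76 mm by 85 mm) begins 54 mm behind the grasp point. The pads swing forward as they close: fully open they stand 13 mm farther back than shut.
Start: joints at [-1.313, 0.494, 1.345, -0, 1.302, -0.096], TCP at [0.216, -0.587, 0.231] pointing down, gripper open.
Joint ranges: [-2.91, 2.91], [-0.82, 2.16], [0.22, 2.67], [-1.22, 4.37], [0.12, 2.79], [-3.08, 3.08]. Speed limits (rad/s): [1.89, 1.89, 2.57, 3.01, 3.01, 3.01].

### API

Orientations are given as a unit quaternion [x, y, z, w].
In Python, from station import manip gives the robot as it stands. The module is installed in compiled form; this text tells all that it offers.
- The arm moves only by the shell command python3 -m jog 'ROWS' [OPENING] [FORCE]. ROWS is JSON, a list of rows, each an object of numbers: "tx", "ty", "tz": the shift along the tool's x, y, z in m; "spin": the turn about the tool's z in degrees. A call has 1 to 12 rows; each row shifts and turns the commanded pose from where the row before left it, along the tool's axes as they then stand; what a row does not reach is not made up. A row lasts 1/8 s, in which the tool goes at most 62.5 mm and 10.7 degrees, less where a joint would pass 70% of its speed; a pose out of reach is approached as far as the arm can. A call is refused whole if a number of a shift passes 0.0625 or a number of a turn 10.7, either way. A call with a gripper value outside its range is refused whole. OPENING is the finger opening in m, from 0 to 0.0854, set as the call begins (- or left out, the last holds). The fingers move at their own pace and stop on an object; FORCE is the grip in N (left out, the last holds). Time passes only in rows, so rows that do not move let the fingers close. It gives the time, the measured TCP pose, the force, the opening and the grip force at its end, in the units of the state.
- manip.get_state(): the state, without advancing time (a new reading comes with each control period).
- manip.capture(name): name is "scene" or "top"; returns a dict with "pixels" (480x640x3 uint8, red, green, blue), "K" (3x3 intrinsics, pixels), "R" (3x3) and "t" (3): a world point X has camera coordinates R X + t. Camera axes: x right, y down, z forward; pixel columns grow to the right and rows downward; lengths in m; the calibration is good to about 2 mm. A picture is of the moment at which its call begins. There is no depth.
- manip.hand_in(): hands the job in; it is judged then, once.
The state is a dict: "t": time; "joint_positions": joint angles; "joint_vel": joint speeds; "effort": joint torques, N m; "tool_pos": TCP position; "eef_rot": TCP orientation; "contact_force": force on the tool from outside, world axes, zero at the start; "torque": the same for the moment, N m; "opening": opening from 0.0 (shut) to 1.0 (fully open); "grasp_force": force on a finger pad.
Only numpy, scipy, OpenCV 4.12 (cv2) and the standard library are available. Lean on these libraries where they do the work, as an engineer would, in place of code of your own. Each camera call takes 0.05 s, during which the arm holds its last target. There are 200 camera calls.

## Working session

There is one attempt and no reset: what is moved stays moved. The work goes in short steps, Python scripts to look and compute and a shell command to move; the robot and the scene stay as the last step left them, time stands still between calls to the robot, and variables do not carry over. Pictures are saved under pics/ and viewed, at most 10 in all, crops included, and the job is handed in when it is done.

```bash
mkdir -p pics
python3 - <<'E'
from station import manip
import cv2,pickle
d={}
for n in("scene","top"):
    c=manip.capture(n);d[n]=c;cv2.imwrite(f"pics/{n}0.png",c["pixels"][:,:,::-1])
    print(n,c["K"],c["R"],c["t"])
pickle.dump(d,open("d0.pkl","wb"))
s=manip.get_state();print(s["t"],s["tool_pos"],s["eef_rot"],s["contact_force"])
E
```

```text
scene [[461.25972392   0.         319.77606416]
 [  0.         461.25972392 241.61708884]
 [  0.           0.           1.        ]] [[-0.47186058  0.88155956  0.01415393]
 [ 0.50696132  0.28441869 -0.81369296]
 [-0.72134444 -0.37677414 -0.58112257]] [ 0.22836247 -0.20545551  1.4791896 ]
top [[460.5876032    0.         312.88887821]
 [  0.         460.5876032  245.39077129]
 [  0.           0.           1.        ]] [[-5.49249602e-04 -9.99969440e-01 -7.79853383e-03]
 [-9.99209352e-01  8.58820598e-04 -3.97483706e-02]
 [ 3.97538534e-02  7.77053616e-03 -9.99179288e-01]] [0.01639818 0.5222104  0.9668278 ]
0.1 [ 0.21588205 -0.5862125   0.23078863] [ 9.84480897e-01  1.75491016e-01 -5.59396726e-05 -5.13513454e-04] [ 0.53525898 -0.85191081  0.27197717]
```

View pics/scene0.png

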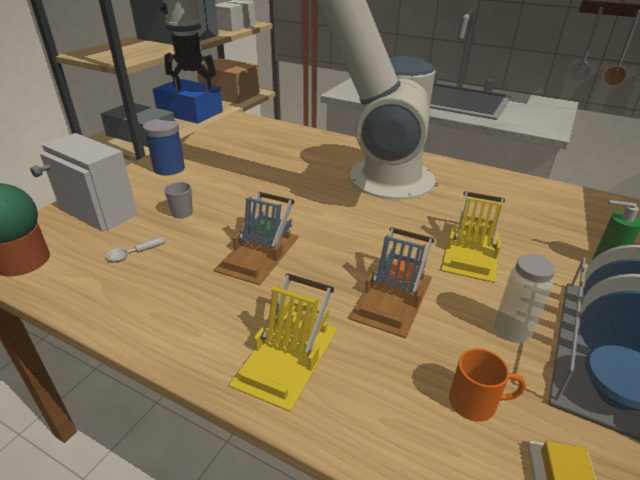

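View pics/top0.png

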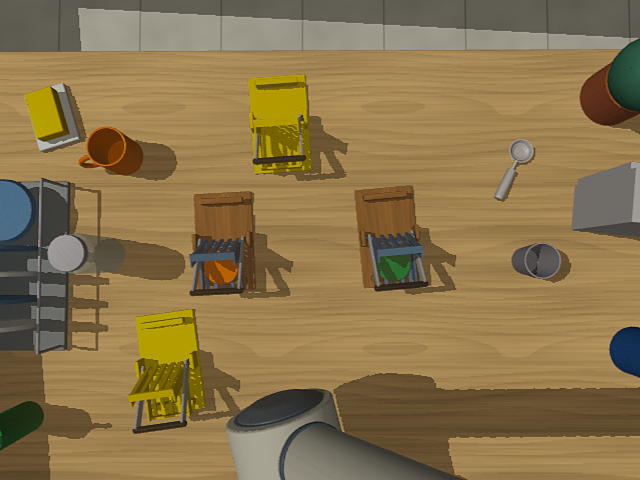

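Candidates, in top-view pixels:
- slate tray with the orange lid (222,243): the one I want
- slate tray with the green lid (392,238): bystander
- yellow look-alikes (280,125) and (167,370)
- orange mug (112,150): not a lid

I choose the tray at (222,243), with its bar near (217,291).

```bash
cat > h.py <<'E'
import numpy as np
def ray(c,u,v,z):
    d=c["R"].T@np.linalg.solve(c["K"],[u,v,1.]);o=-c["R"].T@c["t"]
    return o+d*(z-o[2])/d[2]
def proj(c,X):
    p=c["K"]@(c["R"]@np.array(X)+c["t"]);return p[:2]/p[2]
E
python3 - <<'E'
import pickle,cv2,numpy as np
from h import *
c=pickle.load(open("d0.pkl","rb"))["top"];im=c["pixels"]
x0,y0,x1,y1=180,180,275,305
cv2.imwrite("pics/crop.png",cv2.resize(im[y0:y1,x0:x1,::-1],None,fx=4.5,fy=4.5,interpolation=cv2.INTER_CUBIC))
m=np.zeros(im.shape[:2],np.uint8);r=im[284:300,185:250];m[284:300,185:250]=(r.max(2)<75)
n,l,st,ce=cv2.connectedComponentsWithStats(m);print(st[1:],ce[1:])
i=1+st[1:,4].argmax();p=cv2.findNonZero((l==i).astype(np.uint8));R=cv2.minAreaRect(p);print(R)
b=cv2.boxPoints(R);b=b[b[:,0].argsort()];e=[ray(c,*b[:2].mean(0),.105),ray(c,*b[2:].mean(0),.105)]
print(e,np.linalg.norm(e[0]-e[1]),(e[0]+e[1])/2)
h=cv2.cvtColor(im,cv2.COLOR_RGB2HSV)
m=cv2.inRange(h,(8,90,60),(16,190,170))[185:300,185:270]
print(cv2.countNonZero(m))
for uv in[(194,196),(252,192),(256,289)]:print(uv,ray(c,*uv,.012))
E
```

```text
[[190 284  56  12 377]
 [213 285   1   1   1]
 [218 284   1   1   1]
 [230 284   1   1   1]] [[216.76127321 290.21485411]
 [213.         285.        ]
 [218.         284.        ]
 [230.         284.        ]]
((217.5, 289.5), (55.0, 11.0), 0.0)
[array([0.43421258, 0.2504396 , 0.105     ]), array([0.43420054, 0.14509857, 0.105     ])] 0.105341033509782 [0.43420656 0.19776909 0.105     ]
3497
(194, 196) [0.62775304 0.26941692 0.012     ]
(252, 192) [0.63610767 0.14568018 0.012     ]
(256, 289) [0.4300658  0.13625053 0.012     ]
```

View pics/crop.png

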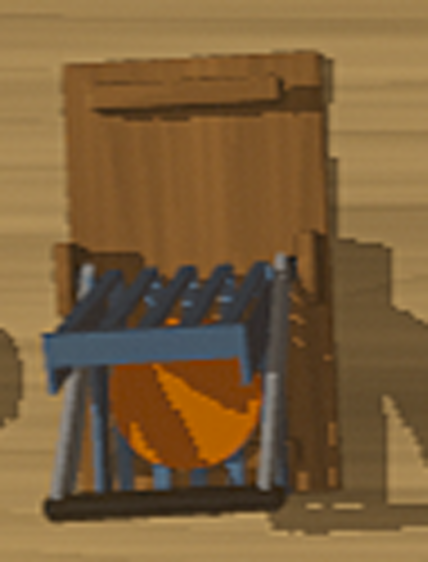

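The crop shows the orange lid in the slate tray. Its bar runs from crop (45,510) to (288,495), which is top pixels (190,293) to (244,290), so the tray is yawed about +3.5°.

```bash
python3 -m jog '[{"tx":0.035,"ty":-0.028},{"tx":0.035,"ty":-0.028},{"tx":0.035,"ty":-0.028},{"tx":0.035,"ty":-0.028},{"tx":0.035,"ty":-0.028},{"tx":0.035,"ty":-0.028},{"tx":0.035,"ty":-0.028},{"tx":0.035,"ty":-0.028},{"tx":0.035,"ty":-0.028},{"tx":0.035,"ty":-0.028},{"spin":8.35},{"spin":8.35}]' 0
python3 - <<'E'
from h import *;import pickle
c=pickle.load(open("d0.pkl","rb"))["top"]
print(ray(c,190,293.3,.105),ray(c,244,290,.105),ray(c,217,291.7,.105))
s=pickle.load(open("d0.pkl","rb"))["scene"]
print(proj(s,ray(c,217,291.7,.105)))
E
```

```text
[0.42696726 0.25036658 0.105     ] [0.43324803 0.14700697 0.105     ] [0.43001335 0.19866979 0.105     ]
[409.99902223 234.30048814]invalid input
```

```bash
python3 -m jog '[{"tx":0.035,"ty":-0.028},{"tx":0.035,"ty":-0.028},{"tx":0.035,"ty":-0.028},{"tx":0.035,"ty":-0.028},{"tx":0.035,"ty":-0.028},{"tx":0.035,"ty":-0.028},{"tx":0.035,"ty":-0.028},{"tx":0.035,"ty":-0.028},{"tx":0.035,"ty":-0.028},{"tx":0.035,"ty":-0.028},{"spin":8.35},{"spin":8.35}]' 0.0 20
```

```text
invalid input
```

```bash
python3 -m jog '[{"tx":0.035,"ty":-0.028,"tz":0,"spin":0}]' 0.0 20; python3 -m jog '[{"tx":0.035,"ty":-0.028}]'
```

```text
t: 0.22
tool_pos: [0.2384, -0.5493, 0.2306]
eef_rot: [0.985, 0.174, -0.0, 0.0]
contact_force: [1.7, 0.2, 0.5]
opening: 0.817
grasp_force: 0.0invalid input
```

All four keys are needed in every row.

```bash
python3 -m jog '[{"tx":0.035,"ty":-0.028,"tz":0,"spin":0},{"tx":0.035,"ty":-0.028,"tz":0,"spin":0},{"tx":0.035,"ty":-0.028,"tz":0,"spin":0},{"tx":0.035,"ty":-0.028,"tz":0,"spin":0},{"tx":0.035,"ty":-0.028,"tz":0,"spin":0},{"tx":0.035,"ty":-0.028,"tz":0,"spin":0},{"tx":0.035,"ty":-0.028,"tz":0,"spin":0},{"tx":0.035,"ty":-0.028,"tz":0,"spin":0},{"tx":0.035,"ty":-0.028,"tz":0,"spin":0},{"tx":0,"ty":0,"tz":0,"spin":8.35},{"tx":0,"ty":0,"tz":0,"spin":8.35},{"tx":0,"ty":0,"tz":0,"spin":0}]'
```

```text
t: 1.72
tool_pos: [0.4476, -0.2026, 0.2311]
eef_rot: [1.0, 0.031, -0.0, -0.0]
contact_force: [1.4, 0.4, 0.2]
opening: 0.001
grasp_force: 0.0
```

```bash
python3 -m jog '[{"tx":-0.0045,"ty":-0.04,"tz":0,"spin":0},{"tx":-0.0045,"ty":-0.04,"tz":0,"spin":0},{"tx":-0.0045,"ty":-0.04,"tz":0,"spin":0},{"tx":-0.0045,"ty":-0.04,"tz":0,"spin":0},{"tx":-0.0045,"ty":-0.04,"tz":0,"spin":0},{"tx":-0.0045,"ty":-0.04,"tz":0,"spin":0},{"tx":-0.0045,"ty":-0.04,"tz":0,"spin":0},{"tx":-0.0045,"ty":-0.04,"tz":0,"spin":0},{"tx":-0.0045,"ty":-0.04,"tz":0,"spin":0},{"tx":-0.0045,"ty":-0.04,"tz":0,"spin":0},{"tx":0,"ty":0,"tz":0,"spin":0}]'
```

```text
t: 3.1
tool_pos: [0.3777, 0.1954, 0.2312]
eef_rot: [0.999, 0.034, -0.0, -0.0]
contact_force: [-1.1, -0.4, 0.4]
opening: 0.001
grasp_force: 0.0
```

```bash
python3 -m jog '[{"tx":0,"ty":0,"tz":0.04,"spin":0},{"tx":0,"ty":0,"tz":0.04,"spin":0},{"tx":0,"ty":0,"tz":0.04,"spin":0},{"tx":0,"ty":0,"tz":0.025,"spin":0},{"tx":0,"ty":0,"tz":0,"spin":0}]'
python3 - <<'E'
from station import manip
import cv2
c=manip.capture("scene");cv2.imwrite("pics/s1.png",cv2.resize(c["pixels"][170:350,300:520,::-1],None,fx=3,fy=3))
E
```

```text
t: 3.72
tool_pos: [0.3775, 0.1927, 0.0852]
eef_rot: [1.0, 0.031, -0.002, 0.001]
contact_force: [-0.6, -0.2, 0.6]
opening: -0.0
grasp_force: 0.0
```

View pics/s1.png

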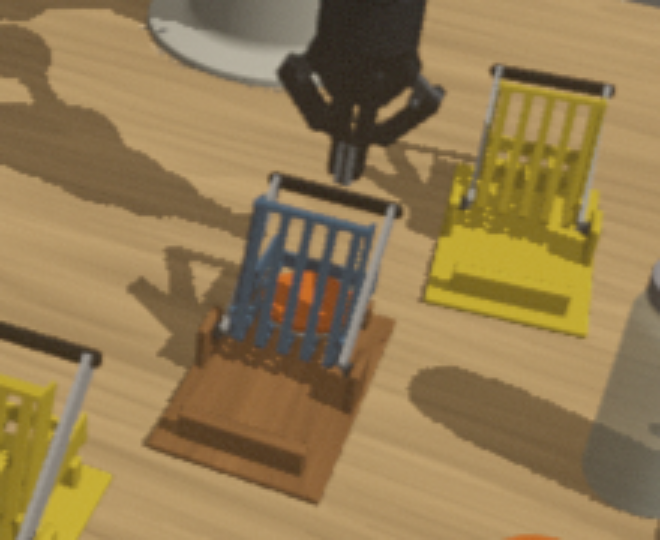

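The shut fingers stand just on the near side of the bar, roughly central, at crop (345,180). Starting the push along the bar's arc.

```bash
python3 -m jog '[{"tx":0.012,"ty":0,"tz":0,"spin":0},{"tx":0.012,"ty":0,"tz":0,"spin":0},{"tx":0.011,"ty":0,"tz":-0.001,"spin":0},{"tx":0.006,"ty":0,"tz":-0.0065,"spin":0},{"tx":0.006,"ty":0,"tz":-0.0065,"spin":0},{"tx":0.006,"ty":0,"tz":-0.0065,"spin":0},{"tx":0.007,"ty":0,"tz":-0.005,"spin":0},{"tx":0.007,"ty":0,"tz":-0.005,"spin":0},{"tx":0.007,"ty":0,"tz":-0.005,"spin":0}]'
python3 - <<'E'
from station import manip
import cv2
c=manip.capture("scene");cv2.imwrite("pics/s2.png",cv2.resize(c["pixels"][170:350,300:520,::-1],None,fx=3,fy=3))
E
```

```text
t: 4.9
tool_pos: [0.4519, 0.198, 0.1222]
eef_rot: [1.0, 0.031, -0.001, 0.0]
contact_force: [-4.3, -1.9, 1.2]
opening: 0.003
grasp_force: 2.0
```

View pics/s2.png

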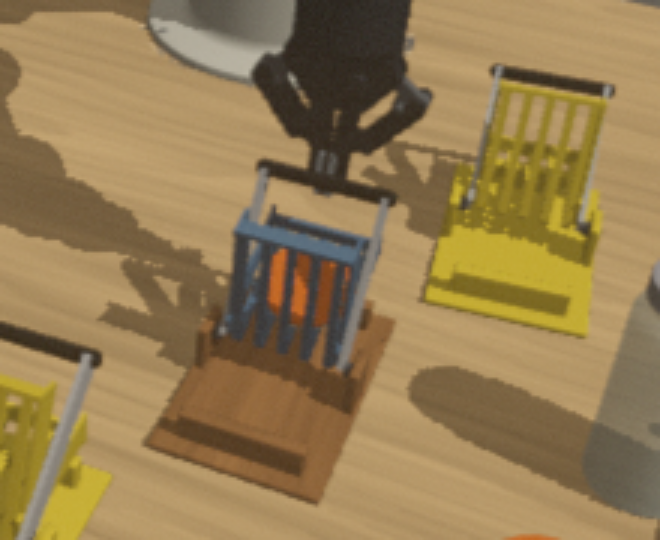

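The tray is turning: the bar is at crop (325,182) with the fingertips below it, and the force is about 5 N. Continuing over the top.

```bash
python3 -m jog '[{"tx":0.008,"ty":0,"tz":-0.0035,"spin":0},{"tx":0.008,"ty":0,"tz":-0.0035,"spin":0},{"tx":0.008,"ty":0,"tz":-0.0035,"spin":0},{"tx":0.0085,"ty":0,"tz":-0.0018,"spin":0},{"tx":0.0085,"ty":0,"tz":-0.0018,"spin":0},{"tx":0.0085,"ty":0,"tz":-0.0018,"spin":0},{"tx":0.0087,"ty":0,"tz":0,"spin":0},{"tx":0.0087,"ty":0,"tz":0,"spin":0},{"tx":0.0087,"ty":0,"tz":0,"spin":0},{"tx":0.0085,"ty":0,"tz":0.0018,"spin":0},{"tx":0.0085,"ty":0,"tz":0.0018,"spin":0},{"tx":0.0085,"ty":0,"tz":0.0018,"spin":0}]'
python3 - <<'E'
from station import manip
import cv2
c=manip.capture("scene");cv2.imwrite("pics/s3.png",cv2.resize(c["pixels"][170:350,300:520,::-1],None,fx=3,fy=3))
E
```

```text
t: 6.45
tool_pos: [0.5535, 0.2044, 0.132]
eef_rot: [1.0, 0.031, -0.0, 0.0]
contact_force: [-1.8, 0.1, -1.7]
opening: -0.003
grasp_force: 0.8
```

View pics/s3.png

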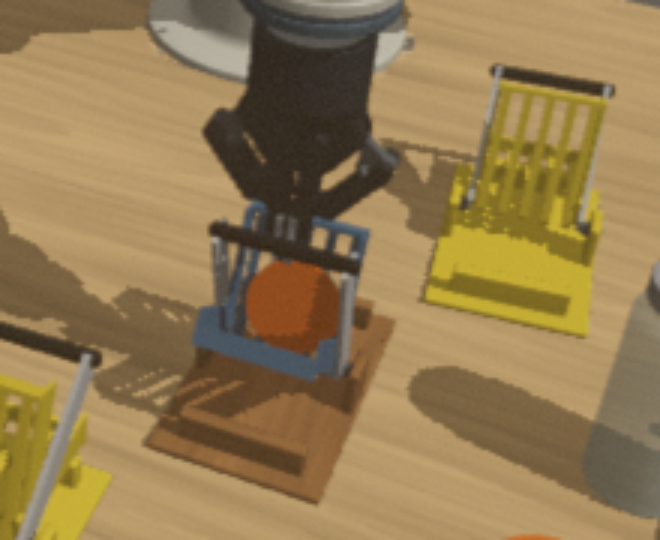

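The lid now rests against the near half, which has gone past upright, orange face toward the far side. I'll drive on toward the stop.

```bash
python3 -m jog '[{"tx":0.008,"ty":0,"tz":0.003,"spin":0},{"tx":0.008,"ty":0,"tz":0.003,"spin":0},{"tx":0.008,"ty":0,"tz":0.003,"spin":0},{"tx":0.007,"ty":0,"tz":0.0045,"spin":0},{"tx":0.007,"ty":0,"tz":0.0045,"spin":0},{"tx":0.007,"ty":0,"tz":0.0045,"spin":0},{"tx":0.006,"ty":0,"tz":0.006,"spin":0},{"tx":0.006,"ty":0,"tz":0.006,"spin":0},{"tx":0.005,"ty":0,"tz":0.006,"spin":0},{"tx":0,"ty":0,"tz":0,"spin":0}]'
python3 - <<'E'
from station import manip
import cv2
c=manip.capture("scene");cv2.imwrite("pics/s4.png",cv2.resize(c["pixels"][170:350,300:520,::-1],None,fx=3,fy=3))
E
```

```text
t: 7.75
tool_pos: [0.615, 0.2082, 0.0913]
eef_rot: [1.0, 0.031, -0.0, 0.0]
contact_force: [-0.5, 0.0, 0.7]
opening: -0.0
grasp_force: 0.0
```

View pics/s4.png

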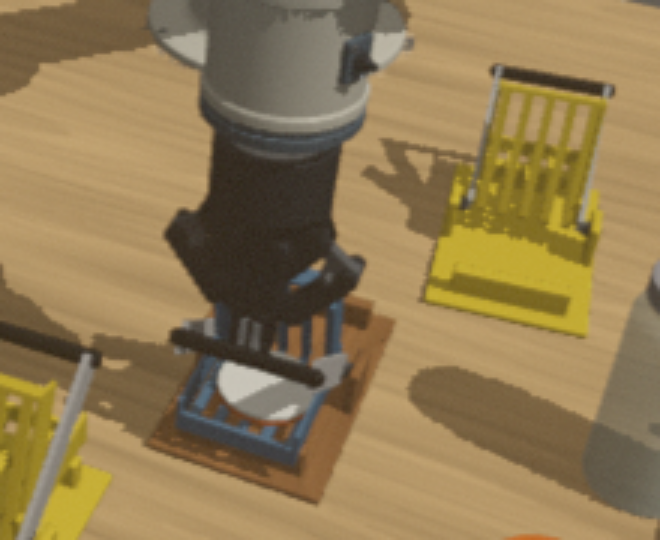

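The lid lies white side up in the far half. The force is near zero, so I'll press on gently until the stop is felt.

```bash
python3 -m jog '[{"tx":0.002,"ty":0,"tz":0.001,"spin":0},{"tx":0.002,"ty":0,"tz":0.001,"spin":0},{"tx":0.001,"ty":0,"tz":0,"spin":0},{"tx":0,"ty":0,"tz":0,"spin":0}]'
```

```text
t: 8.3
tool_pos: [0.6157, 0.2083, 0.0896]
eef_rot: [1.0, 0.031, -0.004, 0.0]
contact_force: [-25.0, -2.3, 14.9]
opening: -0.001
grasp_force: 12.7
```

The stop is firm: 25 N with only 0.7 mm of travel, at the expected position. Backing off a little, then up.

```bash
python3 -m jog '[{"tx":-0.006,"ty":0,"tz":0,"spin":0},{"tx":-0.006,"ty":0,"tz":0,"spin":0},{"tx":0,"ty":0,"tz":-0.03,"spin":0},{"tx":0,"ty":0,"tz":-0.04,"spin":0},{"tx":0,"ty":0,"tz":-0.04,"spin":0},{"tx":-0.03,"ty":0,"tz":-0.03,"spin":0},{"tx":-0.05,"ty":0.02,"tz":0,"spin":0},{"tx":-0.05,"ty":0.03,"tz":0,"spin":0},{"tx":-0.04,"ty":0.03,"tz":0,"spin":0},{"tx":0,"ty":0,"tz":0,"spin":0}]'
python3 - <<'E'
from station import manip
import cv2,numpy as np
a=manip.capture("scene")["pixels"][170:350,200:500,::-1];b=manip.capture("top")["pixels"][170:320,170:470,::-1]
cv2.imwrite("pics/s5.png",cv2.resize(np.vstack([a,b])[:300],None,fx=2,fy=2) if 0 else cv2.resize(np.vstack([a,b]),(540,594)))
E
```

```text
t: 9.55
tool_pos: [0.4406, 0.1161, 0.2301]
eef_rot: [1.0, 0.03, -0.0, 0.0]
contact_force: [0.0, 0.6, 0.4]
opening: -0.003
grasp_force: 0.0
```

View pics/s5.png

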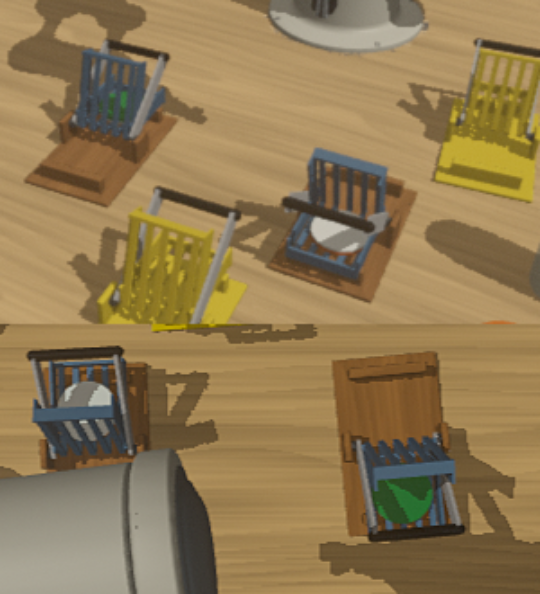

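The tray is fully over, with the lid white side up in the far half (top crop at (85,408)). The green lid is unmoved and the arm is clear.

```bash
python3 -c "
from station import manip
print(manip.hand_in())"
```

```text
the job is handed in; nothing more can be done
None
```

The orange lid's tray is tipped to its far stop and the lid lies white side up in its second half; the arm never touched it, the green lid is as it was, and I handed the job in at about 9.7 s.

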